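Feel out the stiffest push-button and fit it to the control box

TASK

Press the three push-button switches in the rack from left to right, each slowly until you feel it click; never put more than 20 N on a cap. Then take the one that needed the most force to click by its housing and seat it upright and fully home in the empty square seat of the grey control box, and press it there once more until it clicks. Leave the other two switches in their pockets and do not disturb the jar, the casting or the nut.

Things in the scene. Friction and masses are not known exactly. Their poses are not given: they have to be found in the camera images.
- rack: fixed aluminium bar on the bench, 74 (x) x 270 (y) x 22 mm (z) with three square pockets at y = +90, 0 and -90 mm, each 41 mm square and 14 mm deep (floor 8 mm over the bench); origin at the centre of its underside on the bench, x away from the robot, y to the left (turned up to 0.3 rad)
- switch_p_center (a point): centre (half-way up) of the black housing of one of three switches that look alike, 38 x 38 mm square, 50 mm tall, loose, 0.13 to 0.21 kg, upright in a rack pocket (underside 8 mm over the bench). In the middle of its top a bare-metal cap, 24 mm wide, stands 12 mm proud. Which switch stands in which pocket differs from run to run. z up; sides along x and y
- switch_q_center (a point): centre (half-way up) of the black housing of one of three switches that look alike, 38 x 38 mm square, 50 mm tall, loose, 0.13 to 0.21 kg, upright in a rack pocket (underside 8 mm over the bench). In the middle of its top a bare-metal cap, 24 mm wide, stands 12 mm proud. Which switch stands in which pocket differs from run to run. z up; sides along x and y
- switch_r_center (a point): centre (half-way up) of the black housing of one of three switches that look alike, 38 x 38 mm square, 50 mm tall, loose, 0.13 to 0.21 kg, upright in a rack pocket (underside 8 mm over the bench). In the middle of its top a bare-metal cap, 24 mm wide, stands 12 mm proud. Which switch stands in which pocket differs from run to run. z up; sides along x and y
- switch_p_foot (a point): centre of the underside of switch p's housing, 25 mm below point switch_p_center; the foot is stepped: 33 mm square for the lowest 4 mm, 36 mm for the next 4 mm, then 38 mm
- switch_q_foot (a point): centre of the underside of switch q's housing, 25 mm below point switch_q_center; the foot is stepped: 33 mm square for the lowest 4 mm, 36 mm for the next 4 mm, then 38 mm
- switch_r_foot (a point): centre of the underside of switch r's housing, 25 mm below point switch_r_center; the foot is stepped: 33 mm square for the lowest 4 mm, 36 mm for the next 4 mm, then 38 mm
- button_p_top (a point): centre of the flat top of the cap of switch p (62 mm above the housing's underside when out); moves with the cap
- button_q_top (a point): centre of the flat top of the cap of switch q (62 mm above the housing's underside when out); moves with the cap
- button_r_top (a point): centre of the flat top of the cap of switch r (62 mm above the housing's underside when out); moves with the cap
- button_p (a joint): travel of switch p's cap, m: 0 out, 0.0062 at its stop (down). Resistance starts near 30 % of the click force, peaks at it at about 2.8 mm and falls to about 60 % at the stop: that drop is the click; past the stop it rises steeply. The three click forces are 4 to 15 N, at least 3 N apart; only feeling tells which is which. Springs back when let go
- button_q (a joint): travel of switch q's cap, m: 0 out, 0.0062 at its stop (down). Resistance starts near 30 % of the click force, peaks at it at about 2.8 mm and falls to about 60 % at the stop: that drop is the click; past the stop it rises steeply. The three click forces are 4 to 15 N, at least 3 N apart; only feeling tells which is which. Springs back when let go
- button_r (a joint): travel of switch r's cap, m: 0 out, 0.0062 at its stop (down). Resistance starts near 30 % of the click force, peaks at it at about 2.8 mm and falls to about 60 % at the stop: that drop is the click; past the stop it rises steeply. The three click forces are 4 to 15 N, at least 3 N apart; only feeling tells which is which. Springs back when let go
- control_box: fixed low grey painted case, 116 (x) x 104 (y) x 34 mm (z), with one empty square seat in the middle of its top; origin at the centre of its underside on the bench, x away from the robot, y to the left (turned up to 0.3 rad)
- seat_floor (a point): centre of the floor of the control box's seat: the seat is 41 mm square, 14 mm deep, its floor 20 mm over the bench, its sides along the box's x and y; a seated switch stands with its underside on this floor, 36 mm of its housing above the box, either quarter turn
- jar: bystander: clear jar with black lid, 54 mm wide, 78 mm tall, standing loose on the bench; origin at its underside
- air_horn: bystander: grey carburettor casting, 81 x 77 x 50 mm, loose; origin at its underside
- nut: bystander: black castle nut, 34 mm wide, 22 mm tall, loose; origin at its underside
Things that resemble listed ones, but are neither listed nor needed, are in the scene too. Leave any blue look-alike of the part that bears switch_r_center alone.

How it is judged:
On the way, in this order (a step that is already met when the one before it is completed fails the run):
1. the switch in the left pocket is pressed past its click (((value of joint button_p above 0.0042 m and y of switch_p_center in the frame of rack between 0.06 and 0.12 m) or (value of joint button_q above 0.0042 m and y of switch_q_center in the frame of rack between 0.06 and 0.12 m) or (value of joint button_r above 0.0042 m and y of switch_r_center in the frame of rack between 0.06 and 0.12 m))), for 0.05 s.
2. then the switch in the middle pocket is pressed past its click (((value of joint button_p above 0.0042 m and y of switch_p_center in the frame of rack between -0.03 and 0.03 m) or (value of joint button_q above 0.0042 m and y of switch_q_center in the frame of rack between -0.03 and 0.03 m) or (value of joint button_r above 0.0042 m and y of switch_r_center in the frame of rack between -0.03 and 0.03 m))), for 0.05 s.
3. then the switch in the right pocket is pressed past its click (((value of joint button_p above 0.0042 m and y of switch_p_center in the frame of rack between -0.12 and -0.06 m) or (value of joint button_q above 0.0042 m and y of switch_q_center in the frame of rack between -0.12 and -0.06 m) or (value of joint button_r above 0.0042 m and y of switch_r_center in the frame of rack between -0.12 and -0.06 m))), for 0.05 s.
4. then the stiffest switch, seated in the control box, is pressed there and stands against more than 10.5 N before it clicks (the other two click below 9.5 N) (((horizontal distance between switch_p_foot and seat_floor below 0.004 m and z of switch_p_foot in the frame of seat_floor between -0.003 and 0.003 m and angle between switch_p_foot's own z axis and vertical below 0.08 rad and contact force between the fingers and button_p above 10.5 N and value of joint button_p below 0.0042 m) or (horizontal distance between switch_q_foot and seat_floor below 0.004 m and z of switch_q_foot in the frame of seat_floor between -0.003 and 0.003 m and angle between switch_q_foot's own z axis and vertical below 0.08 rad and contact force between the fingers and button_q above 10.5 N and value of joint button_q below 0.0042 m) or (horizontal distance between switch_r_foot and seat_floor below 0.004 m and z of switch_r_foot in the frame of seat_floor between -0.003 and 0.003 m and angle between switch_r_foot's own z axis and vertical below 0.08 rad and contact force between the fingers and button_r above 10.5 N and value of joint button_r below 0.0042 m))), for 0.05 s.
5. and goes past its click there (((horizontal distance between switch_p_foot and seat_floor below 0.004 m and z of switch_p_foot in the frame of seat_floor between -0.003 and 0.003 m and angle between switch_p_foot's own z axis and vertical below 0.08 rad and value of joint button_p above 0.0042 m) or (horizontal distance between switch_q_foot and seat_floor below 0.004 m and z of switch_q_foot in the frame of seat_floor between -0.003 and 0.003 m and angle between switch_q_foot's own z axis and vertical below 0.08 rad and value of joint button_q above 0.0042 m) or (horizontal distance between switch_r_foot and seat_floor below 0.004 m and z of switch_r_foot in the frame of seat_floor between -0.003 and 0.003 m and angle between switch_r_foot's own z axis and vertical below 0.08 rad and value of joint button_r above 0.0042 m))), for 0.05 s.
At the end, for the whole second after the job is handed in: The stiffest switch (the one proved in the box) stands upright in the control box's seat with its underside on the seat floor (within 3 mm in height, 4 mm sideways, 0.08 rad of upright); the other two are upright in their pockets within 6 mm of where they stood; all caps are out and all is at rest (((horizontal distance between switch_p_foot and seat_floor below 0.004 m and z of switch_p_foot in the frame of seat_floor between -0.003 and 0.003 m and angle between switch_p_foot's own z axis and vertical below 0.08 rad and distance of each of switch_q_foot, switch_r_foot from where it was at the start of the episode below 0.006 m and angle between each of switch_q_foot, switch_r_foot's own z axis and vertical below 0.15 rad) or (horizontal distance between switch_q_foot and seat_floor below 0.004 m and z of switch_q_foot in the frame of seat_floor between -0.003 and 0.003 m and angle between switch_q_foot's own z axis and vertical below 0.08 rad and distance of each of switch_p_foot, switch_r_foot from where it was at the start of the episode below 0.006 m and angle between each of switch_p_foot, switch_r_foot's own z axis and vertical below 0.15 rad) or (horizontal distance between switch_r_foot and seat_floor below 0.004 m and z of switch_r_foot in the frame of seat_floor between -0.003 and 0.003 m and angle between switch_r_foot's own z axis and vertical below 0.08 rad and distance of each of switch_p_foot, switch_q_foot from where it was at the start of the episode below 0.006 m and angle between each of switch_p_foot, switch_q_foot's own z axis and vertical below 0.15 rad)) and value of joint each of button_p, button_q, button_r below 0.001 m and linear speed of each of switch_p, switch_q, switch_r below 0.02 m/s); the robot touches nothing.
It fails at once if more than 20 N on a cap (contact force between anything else and button_p above 20 N or contact force between anything else and button_q above 20 N or contact force between anything else and button_r above 20 N).
It fails at once if the jar, the casting or the nut is moved by more than 20 mm (distance of any of jar, air_horn, nut from where it was at the start of the episode above 0.02 m).
It also fails if it takes over 72 s, if anything falls off the work surface, if the arm or the gripper's body presses on something with over 40 N, if the wrist force passes 120 N, or if a joint passes its speed limit or range.

ROBOT

A 7-joint arm with a two-finger parallel gripper is mounted at the origin on a cart in front of the work surface, level with it; the furniture and walls round the work are solid. World frame = base frame: x ahead of the robot, y to its left, z up, the work surface at z = 0. Lengths are in m, angles in rad, forces in N, time in s.
With the tool pointing down it reaches from about 0.425 to 0.95 m from the base axis. Payload 4.7 kg.
Tool frame: the origin (TCP) lies at the very end of the fingers, on their centre line; the grasp point (between the pads) lies 19 mm behind it (env.tcp_to_grasp is the distance from the TCP to the grasp point, in m); z points along the fingers, y is the line along which they close (so a half turn about z gives the same grasp; the last joint's range is limited). The gripper opens to 85 mm and grips with 20 to 120 N. Pads are 22 mm wide; open, the fingers measure 114 mm over their backs; the gripper's body (76 mm by 85 mm) begins 54 mm behind the grasp point. The pads swing forward as they close: fully open they stand 13 mm farther back than shut.
Start: joints at [-1.356, 0.469, -0.049, 1.532, 0.024, 1.141, -0.082], TCP at [0.163, 0.655, 0.231] pointing down, gripper open.
Joint ranges: [-2.59, 2.59], [-0.33, 1.99], [-1.39, 1.29], [0.1, 2.45], [-1.04, 4.18], [0.21, 1.99], [-2.66, 2.66]. Speed limits (rad/s): [2.57, 2.57, 3.14, 3.14, 3.14, 3.14, 3.14].

INTERFACE

Orientations are given as [roll, pitch, yaw] about the fixed x, y, z axes, in that order (R = Rz(yaw) Ry(pitch) Rx(roll)).
In Python, from station import env gives the robot as it stands. The module is installed in compiled form; this text tells all that it offers.
- The arm moves only by the tool drive_tool, never from a script. Its argument "rows" is a list of rows, each a list of 3 entries, a list of its own where there are three numbers: the shift along the tool's x, y, z scaled (see below), then the turn, a rotation vector about the tool's x, y, z scaled (see below), then the closure, from 0 (fully open) to 1 (shut). A call has 1 to 20 rows; each row shifts and turns the commanded pose from where the row before left it, along the tool's axes as they then stand; what a row does not reach is not made up. The controller multiplies each number of a shift by 0.025 m and each number of a turn by 0.12 rad. A row lasts 1/12 s, in which the tool goes at most 41.7 mm and 7.16 degrees, less where a joint would pass 70% of its speed; a pose out of reach is approached as far as the arm can. A call with a number of a shift or a turn outside -1 to 1 is refused whole. A call with a gripper value outside its range is refused whole. The fingers move at their own pace and stop on an object; the grip force is fixed at half the most. Time passes only in rows, so rows that do not move let the fingers close. It gives the time, the measured TCP pose, the force, the opening and the grip force at its end, in the units of the state.
- env.read_state(): the state, without advancing time (a new reading comes with each control period).
- env.grab_frame(name): name is "scene" or "top"; returns (picture, depth): 400x640x3 uint8, blue, green, red; 400x640 float32, m along the optical axis (not along the pixel's ray), 0 where there is no reading.
- env.camera_params(name): a dict with "fx", "fy", "cx", "cy" (pixels), "origin" and "rotation" of the camera in the world. Camera axes: x right, y up, looking along -z (the intrinsics and any distortion apply to the point x, -y, -z); pixel columns grow to the right and rows downward; lengths in m; the calibration is good to about 2 mm. A picture is of the moment at which its call begins. camera_params takes no time and is no camera call.
- env.job_done(): hands the job in; it is judged then, once.
The state is a dict: "clock": time; "joint_positions": joint angles; "qvel": joint speeds; "effort": joint torques, N m; "ee_pos": TCP position; "tool_rot": TCP orientation; "ft_force": force on the tool from outside, world axes, zero at the start; "torque": the same for the moment, N m; "width": finger opening in m; "grasp_force": force on a finger pad.
Only numpy, scipy, OpenCV 4.12 (cv2) and the standard library are available. Lean on these libraries where they do the work, as an engineer would, in place of code of your own. Each camera call takes 0.05 s, during which the arm holds its last target. There are 200 camera calls.

## Working session

There is one attempt and no reset: what is moved stays moved. The work goes in short steps, Python scripts to look and compute and a tool call to move; the robot and the scene stay as the last step left them, time stands still between calls to the robot, and variables do not carry over. Pictures are saved under pics/ and viewed, at most 10 in all, crops included, and the job is handed in when it is done.

Besides the shell and the picture viewer there is one more tool, called after "Call:" as name(argument=value, ...) on one line, values as JSON. drive_tool: Moves the arm, as the interface text tells. Shifts and turns lie within -1 to 1; 1 stands for 0.025 m of shift or 0.12 rad of turn. Its arguments: {"type":"object","properties":{"rows":{"type":"array"}},"required":["rows"]}

```bash
mkdir -p pics
python3 - <<'E'
from station import env
import cv2,numpy as np
s=env.read_state();print({k:np.round(v,3) for k,v in s.items()})
for n in("scene","top"):
    im,d=env.grab_frame(n);cv2.imwrite(f"pics/{n}0.png",im);np.save(f"{n}d0.npy",d);print(n,env.camera_params(n))
E
```

```text
{'clock': np.float64(0.0), 'joint_positions': array([-1.356,  0.469, -0.049,  1.534,  0.024,  1.141, -0.082]), 'qvel': array([ 0.002, -0.002,  0.   , -0.001,  0.002,  0.002, -0.002]), 'effort': array([-1.0000e-03, -5.1029e+01, -4.7000e-02, -2.3771e+01,  1.1000e-02,
        7.0000e-03,  0.0000e+00]), 'ee_pos': array([0.163, 0.654, 0.23 ]), 'tool_rot': array([-3.14 ,  0.   ,  2.898]), 'ft_force': array([-0.584,  0.231,  0.154]), 'torque': array([ 0.03 , -0.022, -0.013]), 'grasp_force': np.float64(0.0), 'width': np.float64(0.085)}
scene {'fx': 488.8559051751072, 'fy': 488.8559051751072, 'cx': 311.7522025622399, 'cy': 193.38691410965743, 'origin': array([-0.37456325, -0.59340095,  0.74802719]), 'rotation': array([ 1.04858347,  0.01482875, -0.9464416 ])}
top {'fx': 447.09687970104653, 'fy': 447.09687970104653, 'cx': 326.7467958249197, 'cy': 195.6403880946467, 'origin': array([0.382128  , 0.08635948, 1.34020086]), 'rotation': array([ 0.14359274,  0.011275  , -1.59557955])}
```

View pics/top0.png

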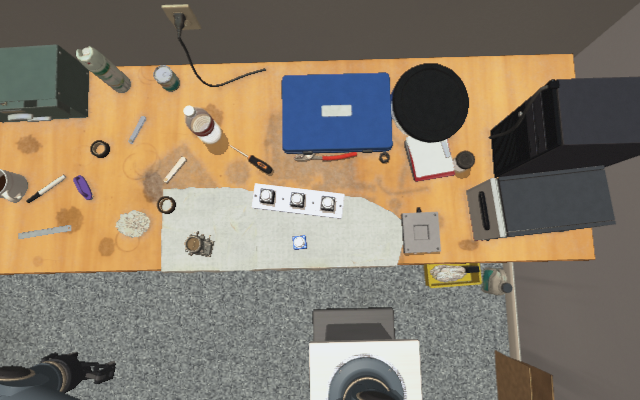

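View pics/scene0.png

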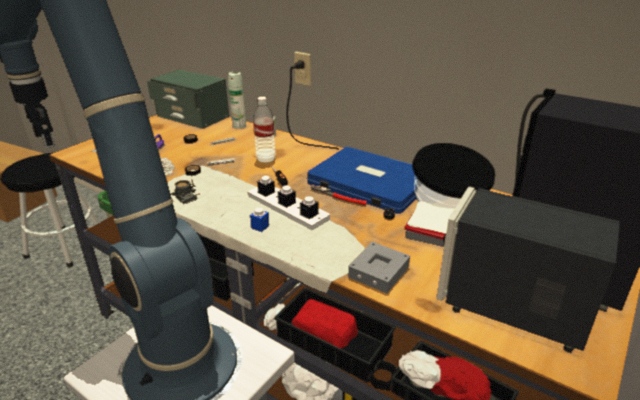

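The top view shows the rack at (298,201). The black switches stand at (267,195), (297,199) and (328,203), left to right. The blue look-alike is at (299,242), the casting at (199,243), the nut at (384,158), the jar at (464,160) and the control box at (421,232) with its seat near (421,233).

Things that could be taken for a switch: the three black ones (wanted) and the blue one at (299,242) (not wanted). I'll measure from the top view and check in a close crop.

```bash
cat > h.py <<'E'
import numpy as np,cv2
from scipy.spatial.transform import Rotation as R
from station import env
def cam(n):
    p=env.camera_params(n);return p,R.from_euler('xyz',p['rotation']).as_matrix()
def rays(n,uv):
    p,M=cam(n);uv=np.atleast_2d(uv).astype(float)
    d=np.c_[(uv[:,0]-p['cx'])/p['fx'],-(uv[:,1]-p['cy'])/p['fy'],-np.ones(len(uv))]
    return p['origin'],d@M.T
def plane(n,uv,z):
    o,d=rays(n,uv);return o+d*((z-o[2])/d[:,2])[:,None]
def cloud(n,dep):
    v,u=np.mgrid[:400,:640];o,d=rays(n,np.c_[u.ravel(),v.ravel()])
    return (o+d*dep.reshape(-1,1)).reshape(400,640,3)
E
python3 - <<'E'
from h import *
im=cv2.imread('pics/top0.png');d=np.load('topd0.npy');P=cloud('top',d)
c=np.vstack
print('rack/box/bench z',P[190,283,2],P[212,405,2],P[233,421,2],P[250,250,2], P[199,297,2],P[242,299,2])
g=cv2.cvtColor(im,cv2.COLOR_BGR2GRAY)
a=cv2.resize(im[175:260,240:360],None,fx=6,fy=6,interpolation=cv2.INTER_CUBIC)[:, :720]
b=cv2.resize(im[200:262,395:447],None,fx=6,fy=6,interpolation=cv2.INTER_CUBIC)
b2=np.zeros((510,312,3),np.uint8);b2[:372]=b
cv2.imwrite('pics/crop.png',cv2.resize(np.hstack([a,b2]),(800,395)))
# rack outline
z=P[...,2]
def rect(m,zz):
    cs=max(cv2.findContours(m.astype(np.uint8),0,2)[0],key=cv2.contourArea)
    w=plane('top',cs[:,0],zz)[:,:2]
    r=cv2.minAreaRect((w*1000).astype(np.float32));print(np.round(r[0],1),np.round(r[1],1),round(r[2],2));return cs
R0=np.zeros_like(g);R0[175:225,245:350]=1
m=(z>.013)&(z<.1)&(R0>0);rect(m,.022)
R1=np.zeros_like(g);R1[200:262,390:450]=1
m=(z>.025)&(z<.05)&(R1>0);rect(m,.034)
# housings dark & caps
hous=(z>.045)&(z<.09)&(R0>0)
n,l,st,ce=cv2.connectedComponentsWithStats(hous.astype(np.uint8))
for i in range(1,n):
    if st[i,4]>40:
        rect(l==i,.058);q=P[l==i];print(st[i,4],q.mean(0),np.percentile(q[:,2],[5,50,95]))
        x,y,w,h=st[i,:4];mm=(l==i)&(g>120);ys,xs=np.nonzero(mm);print('cap',xs.mean(),ys.mean(),plane('top',[[xs.mean(),ys.mean()]],.07),mm.sum())
E
```

```text
rack/box/bench z 0.022165294491008236 -0.00042589747943022616 0.01272226636786744 0.006736458120871092 0.07301890558825996 0.06198752880276137
[561.1 184.5] [269.8  74.9] 81.61
[ 458.1 -174.4] [115.9 105.6] 1.04
[573.9 272.4] [39.1 39. ] 81.74
179 [0.57323144 0.27207088 0.06103741] [0.05217211 0.0594235  0.07217149]
cap 265.35036496350364 194.4817518248175 [[0.57412423 0.27258677 0.07      ]] 137
[560.6 183.7] [38.9 39. ] 82.13
177 [0.56036123 0.18361831 0.06121697] [0.05432429 0.05931261 0.0725595 ]
cap 296.2340425531915 197.98581560283688 [[0.56160625 0.18386483 0.07      ]] 141
[547.7  95.4] [38.1 39. ] 81.62
176 [0.54715767 0.09518837 0.06141065] [0.05319371 0.05954403 0.07208796]
cap 327.1617647058824 201.9191176470588 [[0.54789316 0.09538769 0.07      ]] 136
```

View pics/crop.png

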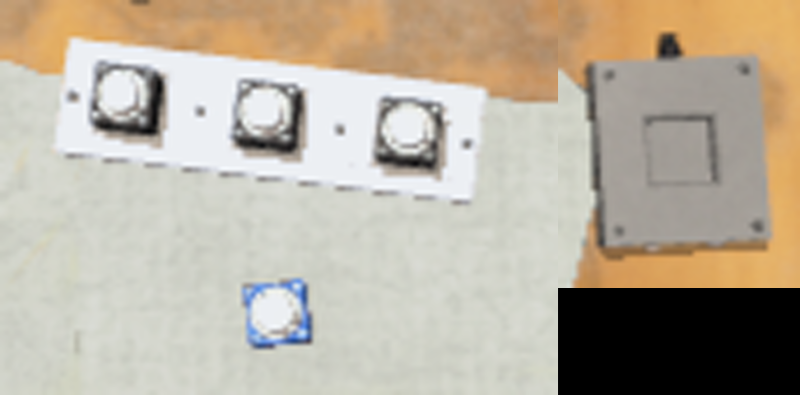

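The crop confirms three black switches in the white rack, the blue one apart from them, and the box's seat centred at crop (680,150), which is full-image (421.2,232.3). All sizes match the description. First I turn the tool so it closes along rack x, with the fingers shut.

Call:
drive_tool(rows=[[[0, 0, 0], [0, 0, 1], 1], [[0, 0, 0], [0, 0, 1], 1], [[0, 0, 0], [0, 0, 1], 1], [[0, 0, 0], [0, 0, 1], 1], [[0, 0, 0], [0, 0, 1], 1], [[0, 0, 0], [0, 0, 1], 1], [[0, 0, 0], [0, 0, 1], 1], [[0, 0, 0], [0, 0, 1], 1], [[0, 0, 0], [0, 0, 1], 1], [[0, 0, 0], [0, 0, 1], 1], [[0, 0, 0], [0, 0, 1], 1], [[0, 0, 0], [0, 0, 1], 1], [[0, 0, 0], [0, 0, 0.3], 1]])

```text
clock: 1.18
ee_pos: [0.1627, 0.6548, 0.2307]
tool_rot: [3.141, 0.001, 1.417]
ft_force: [-0.3, 0.6, -0.6]
width: 0.0003
grasp_force: 0.0
```

Call:
drive_tool(rows=[[[-0.635, 0.925, 0], [0, 0, 0], 1], [[-0.635, 0.925, 0], [0, 0, 0], 1], [[-0.635, 0.925, 0], [0, 0, 0], 1], [[-0.635, 0.925, 0], [0, 0, 0], 1], [[-0.635, 0.925, 0], [0, 0, 0], 1], [[-0.635, 0.925, 0], [0, 0, 0], 1], [[-0.635, 0.925, 0], [0, 0, 0], 1], [[-0.635, 0.925, 0], [0, 0, 0], 1], [[-0.635, 0.925, 0], [0, 0, 0], 1], [[-0.635, 0.925, 0], [0, 0, 0], 1], [[-0.635, 0.925, 0], [0, 0, 0], 1], [[-0.635, 0.925, 0], [0, 0, 0], 1], [[-0.635, 0.925, 0], [0, 0, 0], 1], [[-0.635, 0.925, 0], [0, 0, 0], 1], [[-0.635, 0.925, 0], [0, 0, 0], 1], [[-0.635, 0.925, 0], [0, 0, 0], 1], [[-0.635, 0.925, 0], [0, 0, 0], 1], [[-0.635, 0.925, 0], [0, 0, 0], 1], [[-0.635, 0.925, 0], [0, 0, 0], 1], [[-0.635, 0.925, 0], [0, 0, 0], 1]])

```text
clock: 2.85
ee_pos: [0.5737, 0.2714, 0.2309]
tool_rot: [-3.141, 0.0, 1.422]
ft_force: [-0.7, 0.1, 0.3]
width: -0.0001
grasp_force: 0.0
```

Call:
drive_tool(rows=[[[0, 0, 0], [0, 0, 0], 1], [[0, 0, 0], [0, 0, 0], 1], [[0, 0, 0], [0, 0, 0], 1]])

```text
clock: 3.1
ee_pos: [0.5724, 0.273, 0.2307]
tool_rot: [-3.14, -0.0, 1.422]
ft_force: [-0.2, -1.1, 0.2]
width: -0.0001
grasp_force: 0.0
```

Call:
drive_tool(rows=[[[0, 0.05, 0.9], [0, 0, 0], 1], [[0, 0, 0.9], [0, 0, 0], 1], [[0, 0, 0.9], [0, 0, 0], 1], [[0, 0, 0.9], [0, 0, 0], 1], [[0, 0, 0.9], [0, 0, 0], 1], [[0, 0, 0.9], [0, 0, 0], 1], [[0, 0, 0.8], [0, 0, 0], 1], [[0, 0, 0], [0, 0, 0], 1], [[0, 0, 0], [0, 0, 0], 1], [[0, 0, 0], [0, 0, 0], 1]])

```text
clock: 3.93
ee_pos: [0.5746, 0.2736, 0.0774]
tool_rot: [3.141, -0.001, 1.423]
ft_force: [0.5, 0.2, 0.4]
width: 0.0003
grasp_force: 0.0
```

Call:
drive_tool(rows=[[[0, 0, 0.04], [0, 0, 0], 1], [[0, 0, 0.04], [0, 0, 0], 1], [[0, 0, 0], [0, 0, 0], 1]])

```text
clock: 4.18
ee_pos: [0.5748, 0.2726, 0.0753]
tool_rot: [3.14, -0.001, 1.422]
ft_force: [-0.4, 0.2, -1.1]
width: -0.0002
grasp_force: 0.0
```

Call:
drive_tool(rows=[[[0, 0, 0.02], [0, 0, 0], 1], [[0, 0, 0.02], [0, 0, 0], 1], [[0, 0, 0], [0, 0, 0], 1]])

```text
clock: 4.43
ee_pos: [0.5744, 0.2722, 0.0734]
tool_rot: [-3.142, -0.0, 1.422]
ft_force: [0.0, -0.8, 0.4]
width: 0.0002
grasp_force: 0.0
```

Call:
drive_tool(rows=[[[0, 0, 0.02], [0, 0, 0], 1], [[0, 0, 0.02], [0, 0, 0], 1], [[0, 0, 0], [0, 0, 0], 1]])

```text
clock: 4.68
ee_pos: [0.5743, 0.2722, 0.0721]
tool_rot: [-3.141, 0.0, 1.422]
ft_force: [-0.5, 0.2, 0.6]
width: 0.0004
grasp_force: 0.0
```

Call:
drive_tool(rows=[[[0, 0, 0.02], [0, 0, 0], 1], [[0, 0, 0.02], [0, 0, 0], 1], [[0, 0, 0], [0, 0, 0], 1]])

```text
clock: 4.93
ee_pos: [0.5743, 0.2722, 0.0711]
tool_rot: [-3.141, 0.0, 1.422]
ft_force: [0.8, 0.2, -0.3]
width: 0.0003
grasp_force: 0.0
```

Call:
drive_tool(rows=[[[0, 0, 0.02], [0, 0, 0], 1], [[0, 0, 0.02], [0, 0, 0], 1], [[0, 0, 0], [0, 0, 0], 1]])

```text
clock: 5.18
ee_pos: [0.5744, 0.2723, 0.0702]
tool_rot: [-3.142, -0.0, 1.422]
ft_force: [-0.6, -0.1, 0.3]
width: -0.0002
grasp_force: 0.0
```

Call:
drive_tool(rows=[[[0, 0, 0.03], [0, 0, 0], 1], [[0, 0, 0], [0, 0, 0], 1]])

```text
clock: 5.35
ee_pos: [0.5745, 0.2723, 0.0699]
tool_rot: [-3.142, -0.0, 1.422]
ft_force: [-1.3, -0.1, 3.8]
width: 0.0001
grasp_force: 1.9
```

Call:
drive_tool(rows=[[[0, 0, 0.03], [0, 0, 0], 1], [[0, 0, 0], [0, 0, 0], 1]])

```text
clock: 5.52
ee_pos: [0.5745, 0.2723, 0.0694]
tool_rot: [3.141, -0.0, 1.422]
ft_force: [-0.9, -0.6, 6.0]
width: -0.0001
grasp_force: 3.0
```

Call:
drive_tool(rows=[[[0, 0, 0.03], [0, 0, 0], 1], [[0, 0, 0], [0, 0, 0], 1]])

```text
clock: 5.68
ee_pos: [0.5745, 0.2723, 0.0688]
tool_rot: [3.141, -0.001, 1.422]
ft_force: [-1.2, -1.2, 6.2]
width: -0.0001
grasp_force: 3.6
```

Call:
drive_tool(rows=[[[0, 0, 0.03], [0, 0, 0], 1], [[0, 0, 0], [0, 0, 0], 1]])

```text
clock: 5.85
ee_pos: [0.5745, 0.2723, 0.0682]
tool_rot: [3.142, -0.001, 1.422]
ft_force: [-2.9, -0.4, 8.6]
width: -0.0
grasp_force: 3.9
```

Call:
drive_tool(rows=[[[0, 0, 0.03], [0, 0, 0], 1], [[0, 0, 0], [0, 0, 0], 1]])

```text
clock: 6.02
ee_pos: [0.5745, 0.2724, 0.0675]
tool_rot: [3.141, -0.001, 1.422]
ft_force: [-2.3, -1.2, 8.5]
width: 0.0002
grasp_force: 3.9
```

Call:
drive_tool(rows=[[[0, 0, 0.03], [0, 0, 0], 1], [[0, 0, 0], [0, 0, 0], 1]])

```text
clock: 6.18
ee_pos: [0.5745, 0.2723, 0.0667]
tool_rot: [3.142, -0.001, 1.422]
ft_force: [-1.4, -1.0, 8.0]
width: 0.0001
grasp_force: 3.6
```

Call:
drive_tool(rows=[[[0, 0, 0.03], [0, 0, 0], 1], [[0, 0, 0], [0, 0, 0], 1]])

```text
clock: 6.35
ee_pos: [0.5745, 0.2723, 0.0658]
tool_rot: [3.142, -0.001, 1.422]
ft_force: [-1.4, -0.8, 6.0]
width: 0.0002
grasp_force: 3.1
```

Call:
drive_tool(rows=[[[0, 0, 0.03], [0, 0, 0], 1], [[0, 0, 0], [0, 0, 0], 1], [[0, 0, 0], [0, 0, 0], 1]])

```text
clock: 6.6
ee_pos: [0.5745, 0.2723, 0.0646]
tool_rot: [3.141, -0.0, 1.422]
ft_force: [0.1, -0.3, 4.7]
width: 0.0003
grasp_force: 2.1
```

Left click came at about 8.5 N, and the cap went 5.4 mm down. On to the middle switch.

Call:
drive_tool(rows=[[[0, 0, -0.4], [0, 0, 0], 1], [[0, 0, -0.4], [0, 0, 0], 1], [[-0.6, 0, 0], [0, 0, 0], 1], [[-0.8, 0, 0], [0, 0, 0], 1], [[-0.8, 0, 0], [0, 0, 0], 1], [[-0.8, 0, 0], [0, 0, 0], 1], [[-0.58, 0, 0], [0, 0, 0], 1], [[0, 0, 0.3], [0, 0, 0], 1], [[0, 0, 0.15], [0, 0, 0], 1], [[0, 0, 0.08], [0, 0, 0], 1], [[0, 0, 0], [0, 0, 0], 1], [[0, 0, 0], [0, 0, 0], 1], [[0, 0, 0], [0, 0, 0], 1]])

```text
clock: 7.68
ee_pos: [0.5611, 0.1848, 0.0709]
tool_rot: [-3.141, -0.0, 1.423]
ft_force: [0.5, -0.3, 0.1]
width: -0.0
grasp_force: 0.0
```

Call:
drive_tool(rows=[[[0, 0, 0.04], [0, 0, 0], 1], [[0, 0, 0], [0, 0, 0], 1], [[0, 0, 0], [0, 0, 0], 1]])

```text
clock: 7.93
ee_pos: [0.5613, 0.1843, 0.0702]
tool_rot: [3.141, -0.001, 1.422]
ft_force: [-0.3, 0.3, 1.2]
width: 0.0002
grasp_force: 0.5
```

Call:
drive_tool(rows=[[[0, 0, 0.03], [0, 0, 0], 1], [[0, 0, 0], [0, 0, 0], 1]])

```text
clock: 8.1
ee_pos: [0.5614, 0.1844, 0.07]
tool_rot: [3.141, -0.001, 1.422]
ft_force: [-1.1, 0.6, 6.0]
width: 0.0001
grasp_force: 2.9
```

Call:
drive_tool(rows=[[[0, 0, 0.03], [0, 0, 0], 1], [[0, 0, 0], [0, 0, 0], 1]])

```text
clock: 8.27
ee_pos: [0.5614, 0.1844, 0.0696]
tool_rot: [3.141, -0.001, 1.422]
ft_force: [-2.2, 1.7, 8.1]
width: -0.0
grasp_force: 4.2
```

Call:
drive_tool(rows=[[[0, 0, 0.03], [0, 0, 0], 1], [[0, 0, 0], [0, 0, 0], 1]])

```text
clock: 8.43
ee_pos: [0.5615, 0.1844, 0.0691]
tool_rot: [3.141, -0.002, 1.422]
ft_force: [-2.8, -0.1, 10.0]
width: 0.0001
grasp_force: 5.2
```

Call:
drive_tool(rows=[[[0, 0, 0.03], [0, 0, 0], 1], [[0, 0, 0], [0, 0, 0], 1]])

```text
clock: 8.6
ee_pos: [0.5615, 0.1844, 0.0686]
tool_rot: [3.141, -0.002, 1.422]
ft_force: [-2.9, 0.0, 11.4]
width: -0.0003
grasp_force: 6.0
```

Call:
drive_tool(rows=[[[0, 0, 0.03], [0, 0, 0], 1], [[0, 0, 0], [0, 0, 0], 1]])

```text
clock: 8.77
ee_pos: [0.5615, 0.1844, 0.068]
tool_rot: [3.141, -0.002, 1.422]
ft_force: [-3.7, 0.5, 12.8]
width: 0.0003
grasp_force: 6.4
```

The middle switch already stands 12.8 N, so it is the stiffest. I keep pressing past its click.

Call:
drive_tool(rows=[[[0, 0, 0.03], [0, 0, 0], 1], [[0, 0, 0], [0, 0, 0], 1]])

```text
clock: 8.93
ee_pos: [0.5615, 0.1844, 0.0673]
tool_rot: [3.141, -0.002, 1.422]
ft_force: [-3.5, -0.4, 13.0]
width: -0.0003
grasp_force: 6.4
```

Call:
drive_tool(rows=[[[0, 0, 0.03], [0, 0, 0], 1], [[0, 0, 0], [0, 0, 0], 1]])

```text
clock: 9.1
ee_pos: [0.5614, 0.1844, 0.0665]
tool_rot: [3.141, -0.002, 1.422]
ft_force: [-3.0, 1.1, 11.9]
width: -0.0002
grasp_force: 5.9
```

Call:
drive_tool(rows=[[[0, 0, 0.03], [0, 0, 0], 1], [[0, 0, 0], [0, 0, 0], 1]])

```text
clock: 9.27
ee_pos: [0.5614, 0.1844, 0.0654]
tool_rot: [3.141, -0.002, 1.422]
ft_force: [-1.8, -0.2, 8.6]
width: 0.0002
grasp_force: 4.7
```

Call:
drive_tool(rows=[[[0, 0, 0], [0, 0, 0], 1], [[0, 0, 0], [0, 0, 0], 1]])

```text
clock: 9.43
ee_pos: [0.5614, 0.1844, 0.0654]
tool_rot: [3.141, -0.002, 1.422]
ft_force: [-2.1, 0.1, 9.5]
width: -0.0001
grasp_force: 4.7
```

Call:
drive_tool(rows=[[[0, 0, -0.4], [0, 0, 0], 1], [[0, 0, -0.4], [0, 0, 0], 1], [[-0.6, 0, 0], [0, 0, 0], 1], [[-0.8, 0, 0], [0, 0, 0], 1], [[-0.8, 0, 0], [0, 0, 0], 1], [[-0.8, 0, 0], [0, 0, 0], 1], [[-0.6, 0, 0], [0, 0, 0], 1], [[0, 0, 0.3], [0, 0, 0], 1], [[0, 0, 0.15], [0, 0, 0], 1], [[0, 0, 0.08], [0, 0, 0], 1], [[0, 0, 0], [0, 0, 0], 1], [[0, 0, 0], [0, 0, 0], 1], [[0, 0, 0], [0, 0, 0], 1]])

```text
clock: 10.52
ee_pos: [0.5478, 0.0956, 0.0707]
tool_rot: [3.142, -0.0, 1.423]
ft_force: [0.2, 0.6, 0.6]
width: 0.0002
grasp_force: 0.0
```

Call:
drive_tool(rows=[[[0, 0, 0.03], [0, 0, 0], 1], [[0, 0, 0], [0, 0, 0], 1], [[0, 0, 0], [0, 0, 0], 1]])

```text
clock: 10.77
ee_pos: [0.548, 0.0954, 0.0701]
tool_rot: [3.141, -0.001, 1.422]
ft_force: [-0.2, 0.6, 0.6]
width: -0.0001
grasp_force: 0.6
```

Call:
drive_tool(rows=[[[0, 0, 0.03], [0, 0, 0], 1], [[0, 0, 0], [0, 0, 0], 1]])

```text
clock: 10.93
ee_pos: [0.548, 0.0953, 0.0696]
tool_rot: [3.141, -0.001, 1.422]
ft_force: [-0.8, 0.8, 3.8]
width: 0.0001
grasp_force: 1.5
```

Call:
drive_tool(rows=[[[0, 0, 0.03], [0, 0, 0], 1], [[0, 0, 0], [0, 0, 0], 1]])

```text
clock: 11.1
ee_pos: [0.548, 0.0952, 0.0688]
tool_rot: [3.141, -0.001, 1.422]
ft_force: [0.1, 1.7, 4.0]
width: -0.0002
grasp_force: 2.0
```

Call:
drive_tool(rows=[[[0, 0, 0.03], [0, 0, 0], 1], [[0, 0, 0], [0, 0, 0], 1]])

```text
clock: 11.27
ee_pos: [0.548, 0.0951, 0.068]
tool_rot: [3.141, -0.001, 1.422]
ft_force: [-0.3, 2.1, 3.8]
width: 0.0003
grasp_force: 2.1
```

Call:
drive_tool(rows=[[[0, 0, 0.03], [0, 0, 0], 1], [[0, 0, 0], [0, 0, 0], 1]])

```text
clock: 11.43
ee_pos: [0.548, 0.0949, 0.0671]
tool_rot: [3.141, -0.0, 1.422]
ft_force: [0.1, 2.4, 3.5]
width: -0.0001
grasp_force: 2.0
```

Call:
drive_tool(rows=[[[0, 0, 0.03], [0, 0, 0], 1], [[0, 0, 0], [0, 0, 0], 1]])

```text
clock: 11.6
ee_pos: [0.5479, 0.0947, 0.0662]
tool_rot: [3.141, -0.0, 1.422]
ft_force: [-0.6, 1.1, 4.0]
width: 0.0003
grasp_force: 1.7
```

Call:
drive_tool(rows=[[[0, 0, 0.03], [0, 0, 0], 1], [[0, 0, 0], [0, 0, 0], 1]])

```text
clock: 11.77
ee_pos: [0.5477, 0.0946, 0.0653]
tool_rot: [3.142, 0.0, 1.422]
ft_force: [0.6, 1.2, 2.8]
width: -0.0
grasp_force: 1.3
```

Call:
drive_tool(rows=[[[0, 0, 0.02], [0, 0, 0], 1], [[0, 0, 0], [0, 0, 0], 1], [[0, 0, 0], [0, 0, 0], 1]])

```text
clock: 12.02
ee_pos: [0.5477, 0.0945, 0.0649]
tool_rot: [-3.142, 0.0, 1.422]
ft_force: [0.3, 1.4, 2.8]
width: -0.0001
grasp_force: 1.1
```

All three were felt: about 8.5, 13 and 4 N, so the middle one is stiffest. I lift, go back over it, open, and check.

Call:
drive_tool(rows=[[[0, 0, -0.6], [0, 0, 0], 1], [[0, 0, -0.9], [0, 0, 0], 1], [[0, 0, -0.9], [0, 0, 0], 0], [[0.9, 0, 0], [0, 0, 0], 0], [[0.9, 0, 0], [0, 0, 0], 0], [[0.9, 0, 0], [0, 0, 0], 0], [[0.9, 0, 0], [0, 0, 0], 0], [[0, 0, 0], [0, 0, 0], 0], [[0, 0, 0], [0, 0, 0], 0], [[0, 0, 0], [0, 0, 0], 0], [[0, 0, 0], [0, 0, 0], 0], [[0, 0, 0], [0, 0, 0], 0]])

```text
clock: 13.02
ee_pos: [0.561, 0.182, 0.1249]
tool_rot: [-3.141, 0.001, 1.419]
ft_force: [0.4, -1.0, -0.3]
width: 0.0854
grasp_force: 0.0
```

Run:
```python
from h import *
im,d=env.grab_frame('scene')
cv2.imwrite('pics/s1.png',cv2.resize(im[130:250,200:380],None,fx=4,fy=4,interpolation=cv2.INTER_CUBIC))
print(plane('top',[[421.2,232.3],[420.7,231.8]],.034), env.read_state()['ee_pos'])
t=cv2.imread('pics/top0.png');D=np.load('topd0.npy');P=cloud('top',D);z=P[...,2]
c=P[205:260,395:445];print('box top med z',np.median(c[(c[...,2]>.025)][:,2]))
m=np.zeros((400,640),np.uint8);m[218:248,408:435]=(z[218:248,408:435]<.027)
ys,xs=np.nonzero(m);print(len(xs),xs.mean(),ys.mean())
p=plane('top',np.c_[xs,ys],.034)[:,:2]*1000;print(cv2.minAreaRect(p.astype(np.float32)),p.mean(0))
```

```text
[[ 0.45626983 -0.17576066  0.034     ]
 [ 0.4577587  -0.1743888   0.034     ]] [0.56102376 0.18233221 0.12500506]
box top med z 0.03371714673519288
192 420.671875 231.5625
((457.64923095703125, -175.17140197753906), (75.17086029052734, 43.12735366821289), 86.02752685546875) [ 458.46542457 -174.34449082]
```

View pics/s1.png

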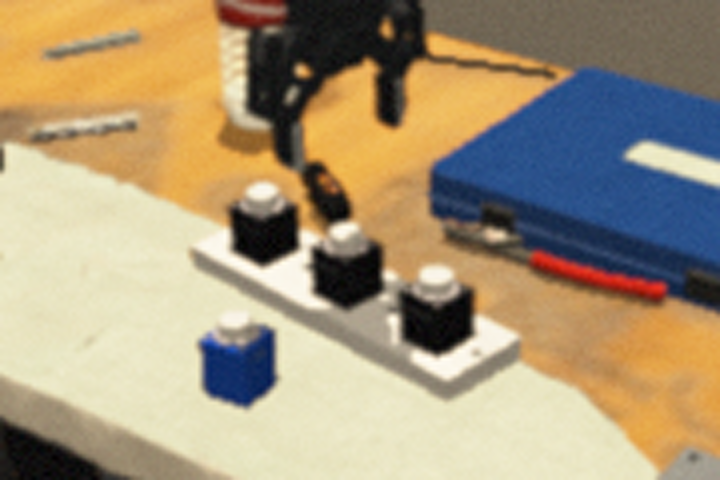

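The scene crop shows all caps out, with the middle switch at crop (347,260) below the open gripper. I descend and grip it.

Call:
drive_tool(rows=[[[0.06, 0, 0.6], [0, 0, 0], 0], [[0, 0, 0.8], [0, 0, 0], 0], [[0, 0, 0.8], [0, 0, 0], 0], [[0, 0, 0.8], [0, 0, 0], 0], [[0, 0, 0.6], [0, 0, 0], 0], [[0, 0, 0.4], [0, 0, 0], 0], [[0, 0, 0], [0, 0, 0], 0], [[0, 0, 0], [0, 0, 0], 0]])

```text
clock: 13.73
ee_pos: [0.5614, 0.1847, 0.025]
tool_rot: [-3.141, 0.0, 1.421]
ft_force: [0.5, 0.1, 0.2]
width: 0.0855
grasp_force: 0.0
```

Call:
drive_tool(rows=[[[0, 0, 0], [0, 0, 0], 0.4], [[0, 0, 0], [0, 0, 0], 0.45], [[0, 0, 0], [0, 0, 0], 0.5], [[0, 0, 0], [0, 0, 0], 0.6], [[0, 0, 0], [0, 0, 0], 0.7], [[0, 0, 0], [0, 0, 0], 1], [[0, 0, 0], [0, 0, 0], 1], [[0, 0, 0], [0, 0, 0], 1], [[0, 0, 0], [0, 0, 0], 1], [[0, 0, 0], [0, 0, 0], 1], [[0, 0, 0], [0, 0, 0], 1]])

```text
clock: 14.65
ee_pos: [0.5621, 0.1855, 0.026]
tool_rot: [3.14, -0.001, 1.422]
ft_force: [-0.6, 0.7, 5.2]
width: 0.0372
grasp_force: 60.9
```

Call:
drive_tool(rows=[[[0, 0, -0.2], [0, 0, 0], 1], [[0, 0, -0.3], [0, 0, 0], 1], [[0, 0, -0.5], [0, 0, 0], 1], [[0, 0, -0.8], [0, 0, 0], 1], [[0, 0, -0.8], [0, 0, 0], 1], [[0, 0, -0.8], [0, 0, 0], 1], [[0, 0, -0.8], [0, 0, 0], 1], [[0, 0, -0.6], [0, 0, 0], 1], [[0, 0, 0], [0, 0, 0], 1], [[0, 0, 0], [0, 0, 0], 1], [[0, 0, 0], [0, 0, 0], 1]])

```text
clock: 15.57
ee_pos: [0.5604, 0.1851, 0.1444]
tool_rot: [-3.14, 0.001, 1.422]
ft_force: [-0.1, -0.3, -1.1]
width: 0.0372
grasp_force: 60.7
```

Run:
```python
from h import *
im,d=env.grab_frame('scene');cv2.imwrite('pics/s2f.png',im);np.save('s2d.npy',d)
a=cv2.resize(im[110:260,220:360],None,fx=4,fy=4,interpolation=cv2.INTER_CUBIC)
cv2.imwrite('pics/s2.png',a)
s=env.read_state();print(s['ee_pos'],s['ft_force'],s['width'])
```

```text
[0.5602287  0.18504658 0.14393212] [-0.01077146  0.98089167 -1.15029245] 0.037114451176817324
```

View pics/s2.png

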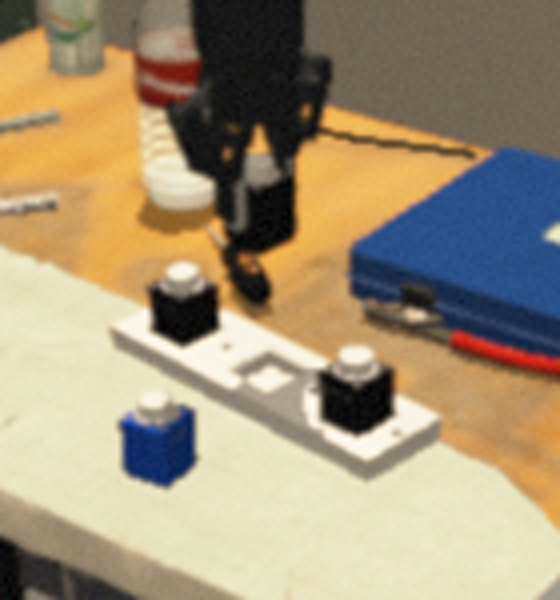

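The switch is held upright, at crop (270,205), and the other two are undisturbed. I measure how far its −y face sits from the TCP, using the right switch's face as a calibration check.

Run:
```python
from h import *
d=np.load('s2d.npy');P=cloud('scene',d);im=cv2.imread('pics/s2f.png')
ax=np.array([.1475,.989]);ay=np.array([.989,-.1475])
def face(u0,u1,v0,v1,c,name):
    p=P[v0:v1,u0:u1].reshape(-1,3);q=p[:,:2]-c
    t=np.c_[q@ax,q@ay,p[:,2]]*1000
    print(name);print(np.round(np.percentile(t,[5,25,50,75,95],axis=0),1))
face(283,292,158,168,np.array([.5602,.1850]),'held')
face(300,306,207,212,np.array([.5477,.0954]),'right switch region a')
face(308,316,208,214,np.array([.5477,.0954]),'right switch region b')
# slab extents of held switch, from a wider window
p=P[145:175,270:300].reshape(-1,3);q=p[:,:2]-[.5602,.1850];t=np.c_[q@ax,q@ay,p[:,2]]*1000
k=(np.abs(t[:,:2])<30).all(1)&(t[:,2]>100);print('held min/max',np.round(np.percentile(t[k],[1,99],axis=0),1))
```

```text
held
[[-22.8 -19.3 144.4]
 [-20.6 -15.9 151. ]
 [-19.4  -7.8 158.4]
 [-18.3   1.5 166. ]
 [-15.7   7.3 172.2]]
right switch region a
[[ -5.1 -21.5  33.9]
 [ -0.8 -19.3  36.7]
 [  4.9 -18.   43.3]
 [ 11.1 -17.4  45.9]
 [ 14.9 -15.5  51.3]]
right switch region b
[[-21.5 -18.4  30.9]
 [-19.8 -15.4  37.8]
 [-18.8  -8.3  42.3]
 [-17.4   0.6  47.7]
 [-15.6   6.9  53.2]]
held min/max [[-22.8 -29.3 127.2]
 [ 13.1  26.  213.4]]
```

Call:
drive_tool(rows=[[[0, 0, 0], [0, 0, -0.7], 1], [[0, 0, 0], [0, 0, -0.69], 1], [[-0.84, -0.255, 0], [0, 0, 0], 1], [[-0.84, -0.255, 0], [0, 0, 0], 1], [[-0.84, -0.255, 0], [0, 0, 0], 1], [[-0.84, -0.255, 0], [0, 0, 0], 1], [[-0.84, -0.255, 0], [0, 0, 0], 1], [[-0.84, -0.255, 0], [0, 0, 0], 1], [[-0.84, -0.255, 0], [0, 0, 0], 1], [[-0.84, -0.255, 0], [0, 0, 0], 1], [[-0.84, -0.255, 0], [0, 0, 0], 1], [[-0.84, -0.255, 0], [0, 0, 0], 1], [[-0.84, -0.255, 0], [0, 0, 0], 1], [[-0.84, -0.255, 0], [0, 0, 0], 1], [[-0.84, -0.255, 0], [0, 0, 0], 1], [[-0.84, -0.255, 0], [0, 0, 0], 1], [[-0.84, -0.255, 0], [0, 0, 0], 1], [[-0.84, -0.255, 0], [0, 0, 0], 1], [[-0.84, -0.255, 0], [0, 0, 0], 1], [[0, 0, 0], [0, 0, 0], 1]])

```text
clock: 17.28
ee_pos: [0.4568, -0.1781, 0.1443]
tool_rot: [-3.139, 0.002, 1.582]
ft_force: [-0.2, 0.5, -1.2]
width: 0.0372
grasp_force: 60.7
```

Call:
drive_tool(rows=[[[0, 0, 0.8], [0, 0, 0], 1], [[0, 0, 0.8], [0, 0, 0], 1], [[0, 0, 0.8], [0, 0, 0], 1], [[0, 0, 0], [0, 0, 0], 1], [[0, 0, 0], [0, 0, 0], 1], [[0, 0, 0], [0, 0, 0], 1]])

```text
clock: 17.78
ee_pos: [0.4596, -0.1736, 0.0853]
tool_rot: [3.142, 0.0, 1.589]
ft_force: [0.4, -0.4, -2.1]
width: 0.037
grasp_force: 60.7
```

Run:
```python
from h import *
im,d=env.grab_frame('scene');P=cloud('scene',d)
cv2.imwrite('pics/s3.png',cv2.resize(im[180:310,320:450],None,fx=4.5,fy=4.5,interpolation=cv2.INTER_CUBIC))
s=env.read_state();print(s['ee_pos'],s['tool_rot'],s['ft_force'],s['width'])
```

```text
[ 0.46001464 -0.17379296  0.08578095] [3.14026833e+00 3.27205245e-04 1.58873587e+00] [-1.37752228 -0.08195713 -1.76685526] 0.037220315111705815
```

View pics/s3.png

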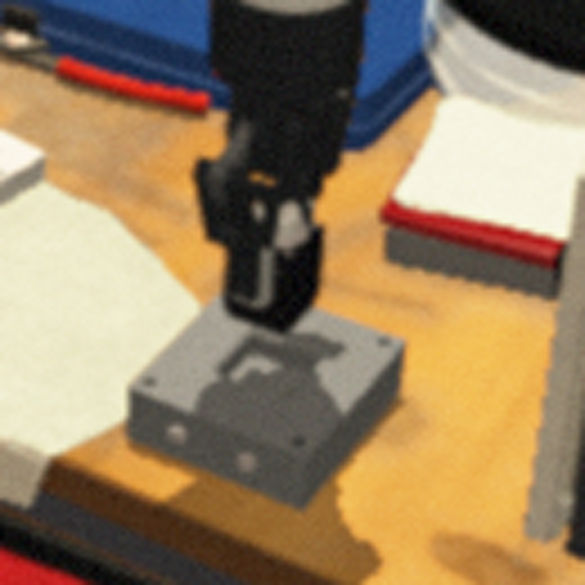

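The switch hangs above the seat, whose opening is at crop (255,350), aligned with the box. I trim x by −1.8 mm and lower.

Call:
drive_tool(rows=[[[0, -0.07, 0.4], [0, 0, 0], 1], [[0, 0, 0.4], [0, 0, 0], 1], [[0, 0, 0.4], [0, 0, 0], 1], [[0, 0, 0], [0, 0, 0], 1], [[0, 0, 0], [0, 0, 0], 1], [[0, 0, 0], [0, 0, 0], 1]])

```text
clock: 18.33
ee_pos: [0.4576, -0.1738, 0.0549]
tool_rot: [-3.141, 0.0, 1.588]
ft_force: [0.5, 1.2, -1.9]
width: 0.0374
grasp_force: 60.7
```

Call:
drive_tool(rows=[[[0, 0, 0.08], [0, 0, 0], 1], [[0, 0, 0.08], [0, 0, 0], 1], [[0, 0, 0], [0, 0, 0], 1]])

```text
clock: 18.58
ee_pos: [0.4575, -0.1736, 0.0509]
tool_rot: [-3.141, -0.0, 1.589]
ft_force: [0.6, -1.1, -0.7]
width: 0.0367
grasp_force: 60.7
```

Call:
drive_tool(rows=[[[0, 0, 0.06], [0, 0, 0], 1], [[0, 0, 0.06], [0, 0, 0], 1], [[0, 0, 0], [0, 0, 0], 1]])

```text
clock: 18.83
ee_pos: [0.4574, -0.1736, 0.0478]
tool_rot: [-3.141, -0.0, 1.589]
ft_force: [-0.6, 0.1, -1.4]
width: 0.0372
grasp_force: 60.7
```

Call:
drive_tool(rows=[[[0, 0.02, 0.06], [0, 0, 0], 1], [[0, 0, 0.06], [0, 0, 0], 1], [[0, 0, 0], [0, 0, 0], 1]])

```text
clock: 19.08
ee_pos: [0.4579, -0.1736, 0.0447]
tool_rot: [-3.141, -0.0, 1.589]
ft_force: [-0.7, -0.2, -2.3]
width: 0.0372
grasp_force: 60.7
```

Call:
drive_tool(rows=[[[0, 0, 0.06], [0, 0, 0], 1], [[0, 0, 0.06], [0, 0, 0], 1], [[0, 0, 0], [0, 0, 0], 1]])

```text
clock: 19.33
ee_pos: [0.4578, -0.1736, 0.0417]
tool_rot: [-3.141, -0.0, 1.589]
ft_force: [-0.6, -0.1, -1.0]
width: 0.0371
grasp_force: 60.7
```

Call:
drive_tool(rows=[[[0, 0, 0.06], [0, 0, 0], 1], [[0, 0, 0.06], [0, 0, 0], 1], [[0, 0, 0], [0, 0, 0], 1]])

```text
clock: 19.58
ee_pos: [0.4579, -0.1736, 0.0387]
tool_rot: [-3.141, -0.0, 1.589]
ft_force: [-0.0, 0.1, -1.1]
width: 0.0371
grasp_force: 60.7
```

Sliding in freely, about 1 mm to go.

Call:
drive_tool(rows=[[[0, 0, 0.04], [0, 0, 0], 1], [[0, 0, 0], [0, 0, 0], 1], [[0, 0, 0], [0, 0, 0], 1]])

```text
clock: 19.83
ee_pos: [0.4581, -0.1737, 0.038]
tool_rot: [3.142, -0.0, 1.589]
ft_force: [-0.4, -0.0, -1.7]
width: 0.0373
grasp_force: 60.9
```

Call:
drive_tool(rows=[[[0, 0, 0.03], [0, 0, 0], 1], [[0, 0, 0], [0, 0, 0], 1]])

```text
clock: 20.0
ee_pos: [0.4581, -0.1737, 0.038]
tool_rot: [3.142, -0.001, 1.588]
ft_force: [-2.6, 1.1, 7.6]
width: 0.0375
grasp_force: 62.0
```

Bottomed at TCP z = 0.038, as predicted. I release, lift, shut the fingers and look.

Call:
drive_tool(rows=[[[0, 0, -0.02], [0, 0, 0], 0.5], [[0, 0, 0], [0, 0, 0], 0.4], [[0, 0, 0], [0, 0, 0], 0.2], [[0, 0, 0], [0, 0, 0], 0], [[0, 0, 0], [0, 0, 0], 0], [[0, 0, 0], [0, 0, 0], 0], [[0, 0, -0.4], [0, 0, 0], 0], [[0, 0, -0.8], [0, 0, 0], 0], [[0, 0, -0.8], [0, 0, 0], 0], [[0, 0, -0.8], [0, 0, 0], 0], [[0, 0, -0.8], [0, 0, 0], 0.5], [[0, 0, 0], [0, 0, 0], 1], [[0, 0, 0], [0, 0, 0], 1], [[0, 0, 0], [0, 0, 0], 1], [[0, 0, 0], [0, 0, 0], 1], [[0, 0, 0], [0, 0, 0], 1], [[0, 0, 0], [0, 0, 0], 1]])

```text
clock: 21.42
ee_pos: [0.4575, -0.1736, 0.127]
tool_rot: [-3.14, -0.0, 1.589]
ft_force: [0.4, 0.1, -0.2]
width: 0.0009
grasp_force: 0.0
```

Run:
```python
from h import *
im,d=env.grab_frame('scene');P=cloud('scene',d)
cv2.imwrite('pics/s4.png',cv2.resize(im[180:310,320:450],None,fx=4.5,fy=4.5,interpolation=cv2.INTER_CUBIC))
t,dt=env.grab_frame('top');Q=cloud('top',dt)
for n,C in(('scene',P),('top',Q)):
    k=(np.abs(C[...,0]-.458)<.03)&(np.abs(C[...,1]+.1744)<.03)
    for a,b in((.06,.075),(.077,.09)):
        q=C[k&(C[...,2]>a)&(C[...,2]<b)];print(n,a,len(q),q.mean(0) if len(q) else 0, np.percentile(q,[2,98],axis=0).round(4).tolist() if len(q) else 0)
```

```text
scene 0.06 174 [ 0.44840859 -0.1789505   0.06842213] [[0.436, -0.1947, 0.0605], [0.4751, -0.1573, 0.0739]]
scene 0.077 64 [ 0.45496053 -0.17607155  0.08108387] [[0.4441, -0.1858, 0.0772], [0.4677, -0.1647, 0.0845]]
top 0.06 84 [ 0.4541497  -0.16380072  0.06921438] [[0.4381, -0.1807, 0.0606], [0.4751, -0.1549, 0.0739]]
top 0.077 26 [ 0.45577454 -0.16840911  0.08132777] [[0.4457, -0.174, 0.0787], [0.4656, -0.1629, 0.0865]]
```

View pics/s4.png

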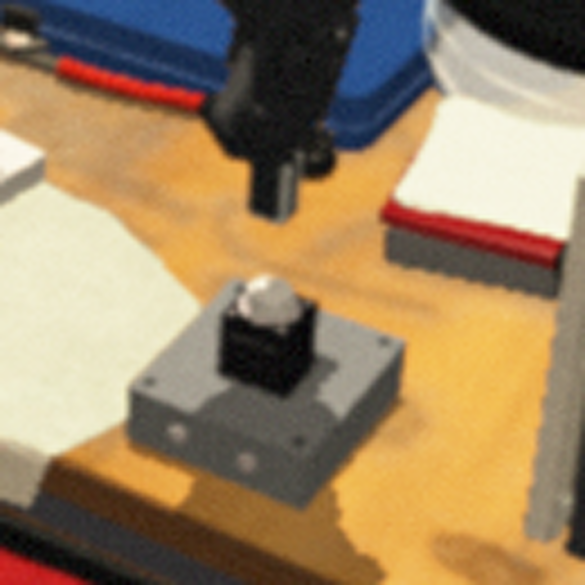

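The switch stands upright in the seat, housing top at about 70 mm and cap top at about 82 mm, which means fully home. Now the proving press.

Call:
drive_tool(rows=[[[-0.02, 0, 0.5], [0, 0, 0], 1], [[-0.02, 0, 0.5], [0, 0, 0], 1], [[0, -0.02, 0.4], [0, 0, 0], 1], [[0, 0, 0.3], [0, 0, 0], 1], [[0, 0, 0.06], [0, 0, 0], 1], [[0, 0, 0], [0, 0, 0], 1], [[0, 0, 0], [0, 0, 0], 1], [[0, 0, 0], [0, 0, 0], 1]])

```text
clock: 22.18
ee_pos: [0.458, -0.1749, 0.0842]
tool_rot: [3.141, 0.0, 1.589]
ft_force: [0.1, -0.4, 0.3]
width: -0.0001
grasp_force: 0.0
```

Call:
drive_tool(rows=[[[0, 0, 0.03], [0, 0, 0], 1], [[0, 0, 0], [0, 0, 0], 1]])

```text
clock: 22.35
ee_pos: [0.4578, -0.1747, 0.0833]
tool_rot: [3.141, -0.0, 1.589]
ft_force: [-0.5, -0.5, 0.1]
width: -0.0001
grasp_force: 0.0
```

Call:
drive_tool(rows=[[[0, 0, 0.03], [0, 0, 0], 1], [[0, 0, 0], [0, 0, 0], 1]])

```text
clock: 22.52
ee_pos: [0.4576, -0.1746, 0.0823]
tool_rot: [3.141, -0.0, 1.589]
ft_force: [-0.7, 0.7, 0.3]
width: 0.0
grasp_force: 0.0
```

Call:
drive_tool(rows=[[[0, 0, 0.03], [0, 0, 0], 1], [[0, 0, 0], [0, 0, 0], 1]])

```text
clock: 22.68
ee_pos: [0.4578, -0.1747, 0.0819]
tool_rot: [3.141, -0.0, 1.589]
ft_force: [-1.9, 0.3, 6.4]
width: 0.0001
grasp_force: 2.8
```

Call:
drive_tool(rows=[[[0, 0, 0.03], [0, 0, 0], 1], [[0, 0, 0], [0, 0, 0], 1]])

```text
clock: 22.85
ee_pos: [0.4578, -0.1747, 0.0815]
tool_rot: [3.141, -0.001, 1.588]
ft_force: [-3.1, 1.3, 8.4]
width: 0.0002
grasp_force: 4.3
```

Call:
drive_tool(rows=[[[0, 0, 0.03], [0, 0, 0], 1], [[0, 0, 0], [0, 0, 0], 1]])

```text
clock: 23.02
ee_pos: [0.4578, -0.1747, 0.0809]
tool_rot: [3.141, -0.001, 1.589]
ft_force: [-2.0, 0.6, 10.7]
width: -0.0001
grasp_force: 5.5
```

Call:
drive_tool(rows=[[[0, 0, 0.03], [0, 0, 0], 1], [[0, 0, 0], [0, 0, 0], 1]])

```text
clock: 23.18
ee_pos: [0.4578, -0.1747, 0.0803]
tool_rot: [3.141, -0.001, 1.588]
ft_force: [-2.9, 1.4, 12.1]
width: -0.0003
grasp_force: 6.2
```

Call:
drive_tool(rows=[[[0, 0, 0.03], [0, 0, 0], 1], [[0, 0, 0], [0, 0, 0], 1]])

```text
clock: 23.35
ee_pos: [0.4579, -0.1747, 0.0797]
tool_rot: [3.141, -0.001, 1.588]
ft_force: [-3.2, 0.8, 13.3]
width: 0.0
grasp_force: 6.4
```

Call:
drive_tool(rows=[[[0, 0, 0.03], [0, 0, 0], 1], [[0, 0, 0], [0, 0, 0], 1]])

```text
clock: 23.52
ee_pos: [0.4578, -0.1747, 0.0789]
tool_rot: [3.141, -0.001, 1.588]
ft_force: [-3.3, 1.5, 12.3]
width: 0.0001
grasp_force: 6.2
```

Call:
drive_tool(rows=[[[0, 0, 0.03], [0, 0, 0], 1], [[0, 0, 0], [0, 0, 0], 1]])

```text
clock: 23.68
ee_pos: [0.4578, -0.1747, 0.0781]
tool_rot: [3.141, -0.001, 1.588]
ft_force: [-2.1, 1.6, 11.5]
width: 0.0
grasp_force: 5.5
```

Call:
drive_tool(rows=[[[0, 0, 0.03], [0, 0, 0], 1], [[0, 0, 0], [0, 0, 0], 1], [[0, 0, 0], [0, 0, 0], 1]])

```text
clock: 23.93
ee_pos: [0.4578, -0.1747, 0.0771]
tool_rot: [3.141, -0.001, 1.588]
ft_force: [-2.1, 1.1, 8.6]
width: 0.0
grasp_force: 4.3
```

Felt 13.3 N, then the drop at about 5 mm travel. I lift clear and do a final check.

Call:
drive_tool(rows=[[[0, 0, 0], [0, 0, 0], 1], [[0, 0, -0.3], [0, 0, 0], 1], [[0, 0, -0.8], [0, 0, 0], 1], [[0, 0, -0.8], [0, 0, 0], 1], [[0, 0, -0.8], [0, 0, 0], 1], [[0, 0, -0.8], [0, 0, 0], 1], [[0, 0, -0.8], [0, 0, 0], 1], [[0, 0, 0], [0, 0, 0], 1], [[0, 0, 0], [0, 0, 0], 1], [[0, 0, 0], [0, 0, 0], 1], [[0, 0, 0], [0, 0, 0], 1], [[0, 0, 0], [0, 0, 0], 1]])

```text
clock: 24.93
ee_pos: [0.4569, -0.1745, 0.1827]
tool_rot: [-3.139, -0.0, 1.589]
ft_force: [0.8, 0.6, 0.1]
width: 0.0008
grasp_force: 0.0
```

Run:
```python
from h import *
im,d=env.grab_frame('scene');cv2.imwrite('pics/s5.png',im[110:310,220:460].repeat(3,0).repeat(3,1))
```

```text
(no output)
```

View pics/s5.png

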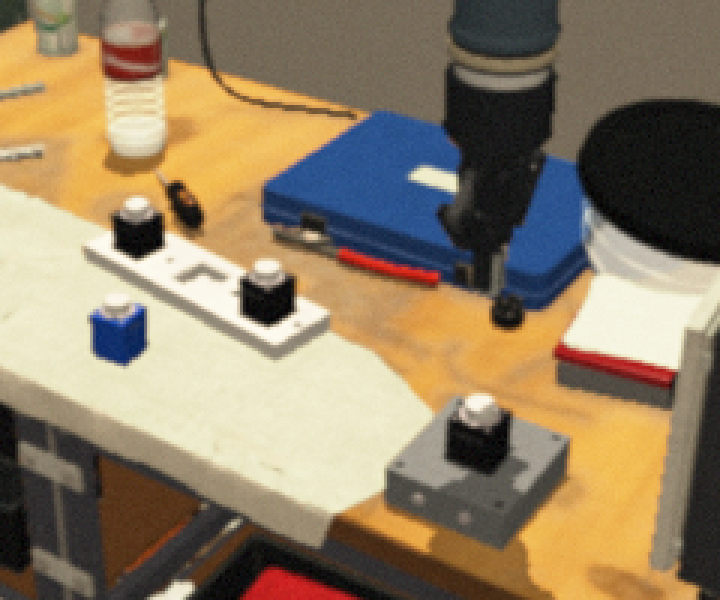

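The two other switches stand in their pockets at (138,227) and (268,292). The stiffest stands seated at (478,432), all caps are out, and the robot is clear.

```bash
python3 -c "
from station import env
print(env.job_done())"
```

```text
the job is handed in; nothing more can be done
None
```

I pressed all three switches left to right (clicks at about 8.5, 13 and 4 N), then seated the middle one, the stiffest, in the control box and pressed it there past its click (about 13 N), with the other two still in their pockets; the job was handed in at about 25 s and returned no verdict.

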